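Find the correctly set tappet gap with a feeler gauge

ROBOT

A 7-joint arm with a two-finger parallel gripper is mounted at the origin on a cart in front of the work surface, level with it; the furniture and walls round the work are solid. World frame = base frame: x ahead of the robot, y to its left, z up, the work surface at z = 0. Lengths are in m, angles in degrees, forces in N, time in s.
With the tool pointing down it reaches from about 0.425 to 0.875 m from the base axis. Payload 4.7 kg.
Tool frame: the origin (TCP) lies at the very end of the fingers, on their centre line; the grasp point (between the pads) lies 19 mm behind it; x points along the fingers, z is the direction in which the jaws open and shut, and the axes are right-handed (so a half turn about x gives the same grasp; the last joint's range is limited). The gripper opens to 87 mm and grips with 3 to 60 N. Pads are 19 mm wide; open, the fingers measure 117 mm over their backs; the gripper's body (75 mm by 190 mm) begins 51 mm behind the grasp point.
Start: joints at [64.292, 18.392, -4.016, 83.108, 1.295, 78.541, -3.26], TCP at [0.29, -0.582, 0.223] pointing down, gripper open.
Joint ranges: [-163.93, 163.93], [-17.29, 119.83], [-79.2, 71.16], [3.27, 140.29], [-89.18, 269.18], [5.43, 117.66], [-154.24, 154.24]. Speed limits (degrees/s): [147.25, 147.25, 180, 180, 180, 180, 180].

INTERFACE

Orientations are given as [roll, pitch, yaw] about the fixed x, y, z axes, in that order (R = Rz(yaw) Ry(pitch) Rx(roll)).
In Python, from cell import env gives the robot as it stands. The module is installed in compiled form; this text tells all that it offers.
- The arm moves only by the tool drive_tool, never from a script. Its argument "increments" is a list of rows, each a list of 2 entries, a list of its own where there are three numbers: the shift along the tool's x, y, z scaled (see below), then the turn, a rotation vector about the tool's x, y, z scaled (see below). In form: [[[dx, dy, dz], [wx, wy, wz]], ...]. A call has 1 to 10 rows; each row shifts and turns the commanded pose from where the row before left it, along the tool's axes as they then stand; what a row does not reach is not made up. The controller multiplies each number of a shift by 0.04 m and each number of a turn by 120 degrees. A row lasts 1/10 s, in which the tool goes at most 50 mm and 8.59 degrees, less where a joint would pass 70% of its speed; a pose out of reach is approached as far as the arm can. A call with a number of a shift or a turn outside -1 to 1 is refused whole. A call with a gripper value outside its range is refused whole. "hand" is the gripper's target within -1 to 1 (fully open at 1, half-way at 0, shut at -1), set as the call begins (left out, the last holds). The fingers move at their own pace and stop on an object; "squeeze" is the grip in N (left out, the last holds). Time passes only in rows, so rows that do not move let the fingers close. It gives the time, the measured TCP pose, the force and the opening at its end, in the units of the state.
- env.get_obs(): the state, without advancing time (a new reading comes with each control period).
- env.read_camera(name): name is "side" or "top"; returns a dict with "frame" (480x640x3 uint8, red, green, blue), "fx", "fy", "cx", "cy" (pixels), "distortion" ([k1, k2, p1, p2, k3] as OpenCV has them; the pictures are not rectified), "R" (3x3) and "t" (3): a world point X has camera coordinates R X + t. Camera axes: x right, y down, z forward; pixel columns grow to the right and rows downward; lengths in m; the calibration is good to about 2 mm. A picture is of the moment at which its call begins. There is no depth.
- env.sign_off(): hands the job in, once; it reports no verdict.
The state is a dict: "time_s": time; "qpos": joint angles; "joint_velocities": joint speeds; "effort": joint torques, N m; "tool_pos": TCP position; "tool_rot": TCP orientation; "force": force on the tool from outside, world axes, zero at the start; "wrist_torque": the same for the moment, N m; "grip_width": finger opening in m.
Only numpy, scipy, OpenCV 4.12 (cv2) and the standard library are available. Lean on these libraries where they do the work, as an engineer would, in place of code of your own. Each camera call takes 0.05 s, during which the arm holds its last target.

TASK

Take the feeler gauge out of its aluminium holder and try its blade in the three gaps of the grey tappet setting block. They look alike, but one is too wide (the blade drops in with no drag), one is too narrow (the blade soon stops) and one is set right: the blade slides in against a light, steady drag. Leave the gauge pushed fully home and let go in the gap that is set right, without ever forcing the blade, and leave the loose parts round about where they lie.

Things in the scene. Friction and masses are not known exactly. Their poses are not given: they have to be found in the camera images.
- gauge: feeler gauge, loose, 80 g: steel blade 5 mm thick (x), 24 wide (y), 46 long, pointing down, lower edge rounded; above it a black grip 14 mm thick (x), 44 wide (y), 40 tall, whose underside is the shoulder. Origin: middle of the lower edge, z up through the grip (shoulder at z = 46 mm, grip top at 86). Starts upright and loose in the holder, shoulder on its top.
- gauge_shoulder (a point): middle of the gauge's shoulder: underside of the grip, 46 mm above the blade's lower edge
- holder: fixed plain aluminium block 60 x 90 x 56 mm (x, y, z) with an upright slot 8 mm (x) by 32 mm (y), 50 mm deep, open at the top; origin in the middle of its underside
- lash_block: fixed grey tappet setting block 70 x 226 mm (x, y) on a foot plate 90 x 250; origin mid underside, top at z = 62 mm. In its top, three gaps in a row along y, 65 mm apart, take the blade straight down, blade thickness along the block's x: mouth 20 mm wide in x, narrowing by a 6 mm deep 45 degree chamfer to 8 mm, 32 mm long in y. Fixed face 4 mm to -x of the gap's middle line.
- gap_1 (a point): mid mouth of the gap at the block's +y end, at top height. In every gap, from 12 mm below the top, sits a hidden shoe with a steep lead-in slope 16 to 23 mm deep, facing the fixed face; which gap has which shoe varies
- gap_2 (a point): mid mouth of the middle gap, at top height. The too narrow gap is rigid, 2 mm clear: the blade stops about 16 to 29 mm below the top. The too wide gap is 8 mm clear: no drag; the blade goes in its whole 46 mm, until the shoulder rests on the block's top
- gap_3 (a point): mid mouth of the gap at the block's -y end, at top height. The gap set right has a sprung shoe (about 10 N, 4 mm clear) that gives way: up to about 20 N to pass its slope, then, deeper than 29 mm, the blade slides with a drag of roughly 5 to 15 N, the whole 46 mm, until the shoulder rests on the block's top
- ptfe_roll: bystander: small white and blue roll of thread tape, 51 mm across, 14 mm tall, lying loose
- elbow_20: bystander: small cream pipe elbow, 47 x 47 x 30 mm, loose
- union_20: bystander: small white pipe union, 40 x 51 x 40 mm, loose
Things that resemble listed ones, but are neither listed nor needed, are in the scene too. What is shaped like the holder but blue is not meant.

How it is judged:
By the outcome, as a careful person would: the job done as asked, in the order asked, and still so for the second after the job is handed in, with the robot touching nothing.
It also fails if it takes over 61 s, if anything falls off the work surface, if the arm or the gripper's body presses on something with over 40 N, if the wrist force passes 120 N, or if a joint passes its speed limit or range.

## Working session

There is one attempt and no reset: what is moved stays moved. The work goes in short steps, Python scripts to look and compute and a tool call to move; the robot and the scene stay as the last step left them, time stands still between calls to the robot, and variables do not carry over. Pictures are saved under pics/ and viewed, and the job is handed in when it is done.

Besides the shell and the picture viewer there is one more tool, called after "Request:" by a JSON object that holds its "api" and its "payload", one argument or row to a line. drive_tool: Moves the arm, as the interface text tells. Shifts and turns lie within -1 to 1; 1 stands for 0.04 m of shift or 120 degrees of turn. Its arguments: {"type":"object","properties":{"increments":{"type":"array"},"hand":{"type":"number"},"squeeze":{"type":"number"}},"required":["increments"]}

```bash
mkdir -p pics
python3 - <<'E'
from cell import env
import cv2,numpy as np
o=env.get_obs();print({k:np.round(v,3).tolist() for k,v in o.items()})
for n in("side","top"):
    c=env.read_camera(n);cv2.imwrite(f"pics/{n}0.png",c["frame"][:,:,::-1])
    print(n,c["fx"],c["fy"],c["cx"],c["cy"],c["distortion"],np.round(c["R"],4).tolist(),np.round(c["t"],4))
E
```

```text
{'time_s': 0.0, 'qpos': [64.293, 18.439, -4.016, 83.176, 1.296, 78.543, -3.26], 'joint_velocities': [-0.099, -0.02, -0.016, -0.044, 0.067, -0.104, -0.053], 'effort': [0.0, -49.129, -0.403, -31.252, -0.064, 0.044, 0.0], 'tool_pos': [0.29, -0.581, 0.221], 'tool_rot': [-176.747, 89.887, 119.771], 'force': [0.708, 0.036, -0.321], 'wrist_torque': [-0.006, -0.034, -0.018], 'grip_width': 0.087}
side 452.02171046317983 452.02171046317983 318.1163874147333 235.48184458867323 [-0.07035442  0.          0.          0.          0.        ] [[-0.821, -0.5708, -0.0109], [-0.2387, 0.3606, -0.9017], [0.5186, -0.7377, -0.4323]] [0.4059 0.218  0.7646]
top 586.0028687725787 586.0028687725787 322.8244863914819 237.11636094568786 [0.06162655 0.         0.         0.         0.        ] [[-0.0075, -0.9999, -0.0137], [-0.9871, 0.0096, -0.1597], [0.1599, 0.0123, -0.9871]] [-0.0407  0.5322  1.0439]
```

View pics/side0.png

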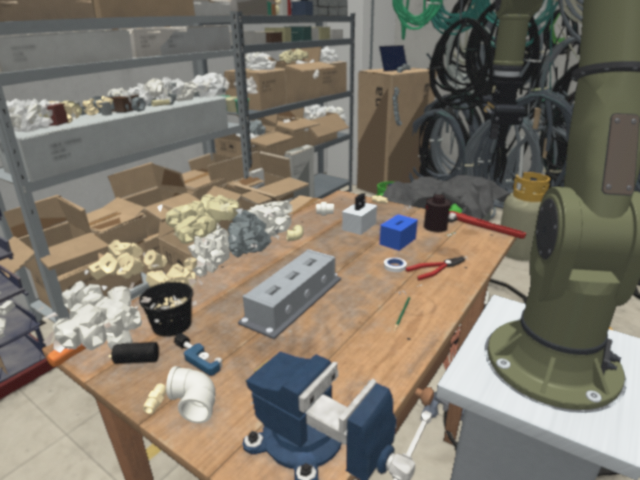

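View pics/top0.png

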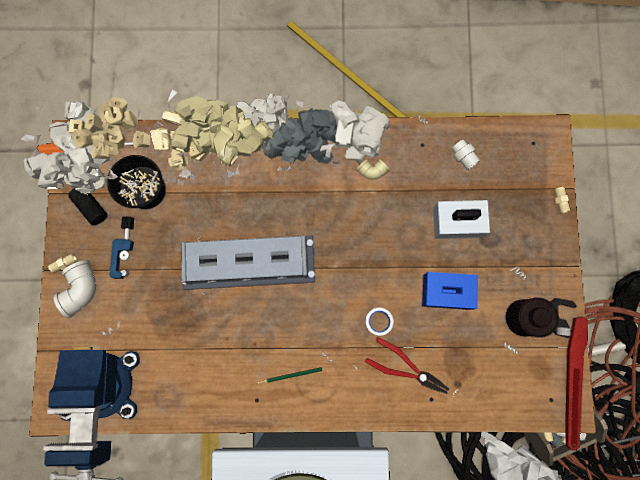

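The side view shows the grey block at about (290,290) and the holder with the black grip at (360,212). The top view shows the block at (248,260), with gaps at (208,260), (244,258) and (280,256), and the holder at (463,217) with the grip on it. I'll zoom in for a precise measurement.

```bash
cat > h.py <<'E'
from cell import env
import cv2,numpy as np
def cam(n): return env.read_camera(n)
def ray(c,uv):
    K=np.array([[c["fx"],0,c["cx"]],[0,c["fy"],c["cy"]],[0,0,1]])
    p=cv2.undistortPoints(np.array(uv,float).reshape(-1,1,2),K,np.array(c["distortion"])).reshape(-1,2)
    d=np.c_[p,np.ones(len(p))]@np.array(c["R"]); C=-np.array(c["R"]).T@np.array(c["t"]); return C,d
def onz(c,uv,z):
    C,d=ray(c,uv); return C+d*((z-C[2])/d[:,2])[:,None]
def proj(c,X):
    K=np.array([[c["fx"],0,c["cx"]],[0,c["fy"],c["cy"]],[0,0,1]])
    return cv2.projectPoints(np.array(X,float).reshape(-1,3),cv2.Rodrigues(np.array(c["R"]))[0],np.array(c["t"]),K,np.array(c["distortion"]))[0].reshape(-1,2)
E
python3 - <<'E'
import cv2,numpy as np
t=cv2.imread("pics/top0.png");s=cv2.imread("pics/side0.png")
def z(im,x,y,w,h,k,n): cv2.imwrite(n,cv2.resize(im[y:y+h,x:x+w],None,fx=k,fy=k,interpolation=cv2.INTER_CUBIC))
z(t,170,225,160,70,5,"pics/zb.png");z(t,425,180,80,60,8,"pics/zh.png")
z(s,230,240,120,100,6,"pics/zsb.png");z(s,330,185,60,55,10,"pics/zsh.png")
E
```

```text
(no output)
```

View pics/zb.png

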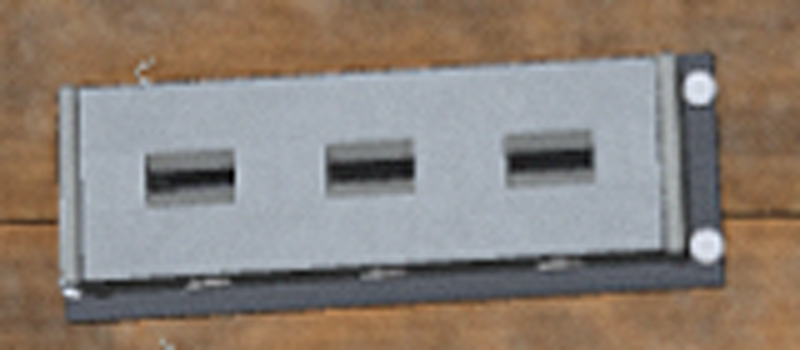

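View pics/zh.png

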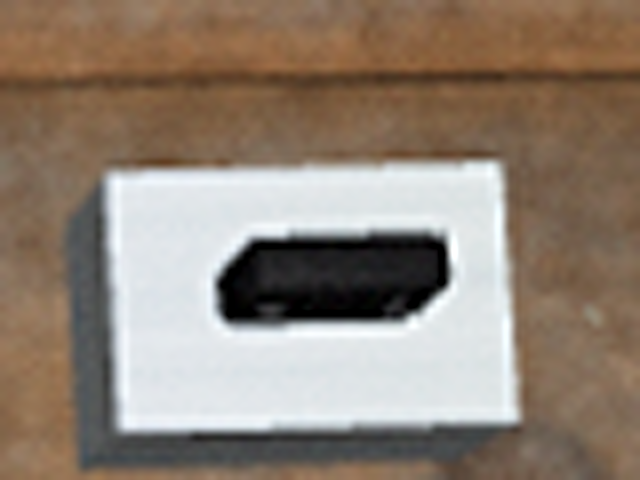

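View pics/zsb.png

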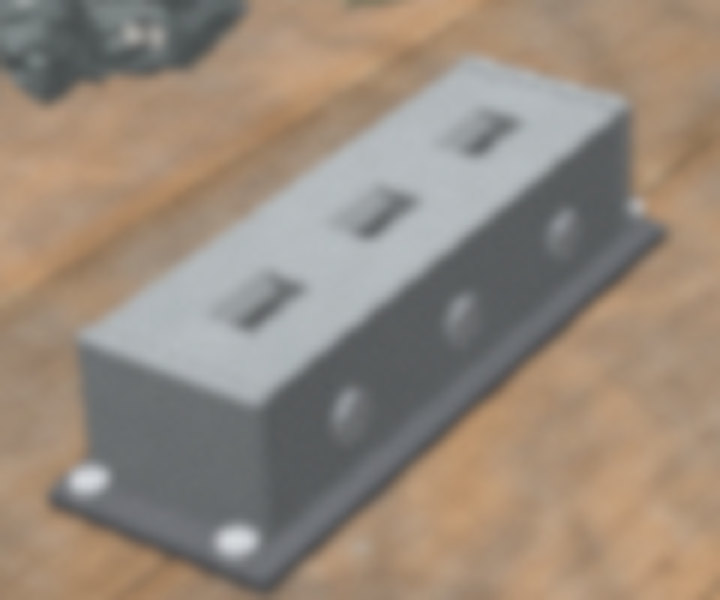

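View pics/zsh.png

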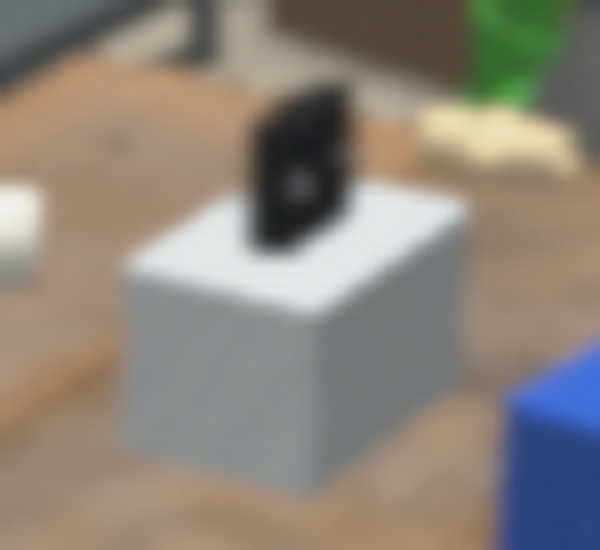

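Run:
```python
from h import *
c=cam("top");s=cam("side")
f=lambda p,k,x,y:(np.array(p,float)+.5)/k-.5+[x,y]
print("camC",ray(c,[[0,0]])[0],ray(s,[[0,0]])[0])
g=f([[191.5,178],[370.5,168.5],[549.5,159]],5,170,225)
G=onz(c,g,.062);print("gaps top",G.round(4), np.diff(G,axis=0))
v=G[0]-G[2];print("len",np.linalg.norm(v),"yaw of y axis-90",np.degrees(np.arctan2(v[1],v[0]))-90)
print("blk corners",onz(c,f([[62,88],[684,55],[686,250],[66,284]],5,170,225),.062).round(4))
gs=f([[259,301],[374,213],[482,132]],6,230,240);print("gaps side",onz(s,gs,.062).round(4), "pred",proj(s,G).round(1),gs.round(1))
h=f([[104,171],[500,161],[519,424],[119,431]],8,425,180)
H=onz(c,h,.056);print("holder",H.round(4),H.mean(0))
for a,b in((0,1),(1,2),(3,2),(0,3)):
  d=H[b]-H[a];print(np.linalg.norm(d),np.degrees(np.arctan2(d[1],d[0])))
hs=f([[125,268],[315,314],[470,207],[265,180]],10,330,185);Hs=onz(s,hs,.056);print("side hold",Hs.round(4),Hs.mean(0))
# grip top face in top view: corners
t=f([[252,237],[446,233],[449,283],[258,290]],8,425,180)
T=onz(c,t,.096);print("grip",T.round(4),T.mean(0))
b=f([[225,322],[400,318]],8,425,180)
print("grip bottom edge at z .056",onz(c,b,.056).round(4))
```

```text
camC [ 0.35812112 -0.05865392  1.11486544] [-0.01130346  0.71708985  0.53154644]
gaps top [[0.4884 0.1627 0.062 ]
 [0.4912 0.0981 0.062 ]
 [0.494  0.0333 0.062 ]] [[ 0.00281782 -0.0646656   0.        ]
 [ 0.00283872 -0.06482098  0.        ]]
len 0.1296100730363564 yaw of y axis-90 2.5013412624238356
blk corners [[ 0.5218  0.2105  0.062 ]
 [ 0.5317 -0.0156  0.062 ]
 [ 0.4605 -0.0161  0.062 ]
 [ 0.4505  0.2068  0.062 ]]
gaps side [[0.4868 0.1629 0.062 ]
 [0.49   0.0984 0.062 ]
 [0.4927 0.032  0.062 ]] pred [[272.2 289.5]
 [291.6 274.9]
 [309.1 261.7]] [[272.8 289.8]
 [291.9 275.1]
 [309.9 261.6]]
holder [[ 0.595  -0.257   0.056 ]
 [ 0.5962 -0.3471  0.056 ]
 [ 0.535  -0.3482  0.056 ]
 [ 0.5343 -0.2581  0.056 ]] [ 0.56513244 -0.30258063  0.056     ]
0.09007733823534074 -89.22132543630103
0.06115100271192453 -178.91517885676933
0.09012963847423841 -89.54797636450422
0.060636919108823725 -178.96061832620944
side hold [[ 0.5917 -0.2559  0.056 ]
 [ 0.5324 -0.2567  0.056 ]
 [ 0.5343 -0.3474  0.056 ]
 [ 0.5931 -0.3336  0.056 ]] [ 0.56289525 -0.29838368  0.056     ]
grip [[ 0.5707 -0.2813  0.096 ]
 [ 0.5711 -0.3236  0.096 ]
 [ 0.5599 -0.3237  0.096 ]
 [ 0.5588 -0.2821  0.096 ]] [ 0.56515805 -0.30268928  0.096     ]
grip bottom edge at z .056 [[ 0.5593 -0.2831  0.056 ]
 [ 0.5598 -0.3227  0.056 ]]
```

```bash
cat >> h.py <<'E'
from scipy.spatial.transform import Rotation as Ro
def cur():
    o=env.get_obs();return o,np.array(o["tool_pos"]),Ro.from_euler("xyz",o["tool_rot"],degrees=True)
def tgt(yaw,flip=False):
    # tool x down, tool z along +-(cos yaw, sin yaw)
    z=np.array([np.cos(np.radians(yaw)),np.sin(np.radians(yaw)),0])*(-1 if flip else 1)
    x=np.array([0,0,-1.]);return Ro.from_matrix(np.c_[x,np.cross(z,x),z])
def delta(p,R):
    o,q,Q=cur();return (Q.inv().apply(np.array(p)-q)/.04).round(3),((Q.inv()*R).as_rotvec(degrees=True)/120).round(4)
def delta_in(p,R): # shift in target-axes
    o,q,Q=cur();return (R.inv().apply(np.array(p)-q)/.04).round(3)
E
python3 - <<'E'
from h import *
o,q,Q=cur();print(Q.as_matrix().round(3))
for fl in(0,1):
  R=tgt(0.9,fl);print(fl,delta([.565,-.3027,.2],R),delta_in([.565,-.3027,.2],R))
E
```

```text
[[-0.001  0.895  0.446]
 [ 0.001  0.446 -0.895]
 [-1.    -0.    -0.001]]
0 (array([ 0.549,  9.262, -3.164]), array([-5.365e-01, -5.000e-04, -3.000e-04])) [0.547 6.858 6.984]
1 (array([ 0.549,  9.262, -3.164]), array([ 9.635e-01, -3.000e-04,  6.000e-04])) [ 0.547 -6.858 -6.984]
```

Request:
{"api": "drive_tool", "payload": {
  "increments": [
    [[0, 0, 0], [-0.067, 0, 0]],
    [[0, 0, 0], [-0.067, 0, 0]],
    [[0, 0, 0], [-0.067, 0, 0]],
    [[0, 0, 0], [-0.067, 0, 0]],
    [[0, 0, 0], [-0.067, 0, 0]],
    [[0, 0, 0], [-0.067, 0, 0]],
    [[0, 0, 0], [-0.067, 0, 0]],
    [[0, 0, 0], [-0.067, 0, 0]]
  ],
  "hand": 1,
  "squeeze": 40
}}

```text
time_s: 1.0
tool_pos: [0.2901, -0.5815, 0.2223]
tool_rot: [118.4, 90.0, 119.5]
force: [-0.1, 0.1, -0.0]
grip_width: 0.087
```

Request:
{"api": "drive_tool", "payload": {
  "increments": [
    [[0, 0.68, 0.7], [0, 0, 0]],
    [[0, 0.68, 0.7], [0, 0, 0]],
    [[0, 0.68, 0.7], [0, 0, 0]],
    [[0, 0.68, 0.7], [0, 0, 0]],
    [[0, 0.68, 0.7], [0, 0, 0]],
    [[0, 0.68, 0.7], [0, 0, 0]],
    [[0, 0.68, 0.7], [0, 0, 0]],
    [[0, 0.68, 0.7], [0, 0, 0]],
    [[0, 0.68, 0.7], [0, 0, 0]],
    [[0, 0.68, 0.7], [0, 0, 0]]
  ]
}}

```text
time_s: 2.0
tool_pos: [0.567, -0.3045, 0.2224]
tool_rot: [-141.5, 90.0, -140.7]
force: [-0.2, -0.3, 0.5]
grip_width: 0.087
```

Request:
{"api": "drive_tool", "payload": {
  "increments": [
    [[0, 0, 0], [0, 0, 0]],
    [[0, 0, 0], [0, 0, 0]],
    [[0, 0, 0], [0, 0, 0]]
  ]
}}

```text
time_s: 2.3
tool_pos: [0.5652, -0.3069, 0.2222]
tool_rot: [-144.5, 89.9, -143.8]
force: [0.3, 0.2, 0.1]
grip_width: 0.0873
```

Run:
```python
from h import *
o,q,Q=cur();print(q,Q.as_matrix().round(4),np.array(o["qpos"]).round(1),o["time_s"],o["force"])
R=tgt(0.8);print(delta([.565,-.3027,.067],R),delta_in([.565,-.3027,.067],R))
```

```text
[ 0.56522241 -0.30694772  0.22224739] [[-1.100e-03 -1.290e-02  9.999e-01]
 [-8.000e-04  9.999e-01  1.290e-02]
 [-1.000e+00 -8.000e-04 -1.100e-03]] [ 44.7  19.2 -23.7  83.5   7.8  78.9  21.4] 2.3 [0.25208112 0.19191474 0.11011611]
(array([3.881, 0.109, 0.   ]), array([-0.0005, -0.0005,  0.0004])) [ 3.881  0.106 -0.004]
```

Request:
{"api": "drive_tool", "payload": {
  "increments": [
    [[0.6, 0.1, 0], [0, 0, 0]],
    [[0.6, 0, 0], [0, 0, 0]],
    [[0.6, 0, 0], [0, 0, 0]],
    [[0.6, 0, 0], [0, 0, 0]],
    [[0.4, 0, 0], [0, 0, 0]],
    [[0.3, 0, 0], [0, 0, 0]],
    [[0.3, 0, 0], [0, 0, 0]],
    [[0.2, 0, 0], [0, 0, 0]],
    [[0.2, 0, 0], [0, 0, 0]],
    [[0, 0, 0], [0, 0, 0]]
  ]
}}

```text
time_s: 3.3
tool_pos: [0.5656, -0.3014, 0.0696]
tool_rot: [154.9, 89.9, 155.7]
force: [-0.8, 0.1, -1.4]
grip_width: 0.0869
```

Run:
```python
from h import *
for n in("side","top"):
    c=cam(n);cv2.imwrite(f"pics/{n}1.png",c["frame"][:,:,::-1])
s=cv2.imread("pics/side1.png")[130:250,290:450];t=cv2.imread("pics/top1.png")[130:280,380:540]
cv2.imwrite("pics/z1.png",np.hstack([cv2.resize(s,(400,300)),cv2.resize(t,(320,300))]))
o,q,Q=cur();print(q,o["force"])
```

```text
[ 0.56641317 -0.30161341  0.07088138] [ 0.05327281 -0.49696231 -0.09508962]
```

View pics/z1.png

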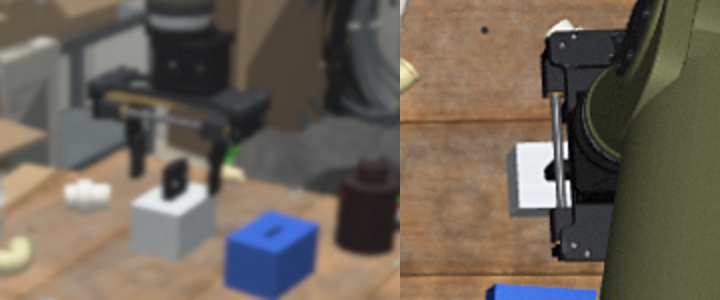

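The fingers straddle the grip, which sits at the picture centre of the side view, and they are clear of the holder. I'll lower 2 mm and close.

Request:
{"api": "drive_tool", "payload": {
  "increments": [
    [[0.06, -0.02, 0], [0, 0, 0]],
    [[0, 0, 0], [0, 0, 0]],
    [[0, 0, 0], [0, 0, 0]],
    [[0, 0, 0], [0, 0, 0]],
    [[0, 0, 0], [0, 0, 0]],
    [[0, 0, 0], [0, 0, 0]],
    [[0, 0, 0], [0, 0, 0]],
    [[0, 0, 0], [0, 0, 0]],
    [[0, 0, 0], [0, 0, 0]],
    [[0, 0, 0], [0, 0, 0]]
  ],
  "hand": -1,
  "squeeze": 10
}}

```text
time_s: 4.4
tool_pos: [0.5661, -0.3024, 0.0681]
tool_rot: [-119.6, 90.0, -118.7]
force: [-0.9, 0.7, 0.1]
grip_width: 0.015
```

Request:
{"api": "drive_tool", "payload": {
  "increments": [
    [[0, 0, 0], [0, 0, 0]],
    [[0, 0, 0], [0, 0, 0]],
    [[0, 0, 0], [0, 0, 0]],
    [[0, 0, 0], [0, 0, 0]],
    [[0, 0, 0], [0, 0, 0]]
  ]
}}

```text
time_s: 4.9
tool_pos: [0.5661, -0.3024, 0.0682]
tool_rot: [-148.3, 90.0, -147.5]
force: [-0.4, -0.0, -0.3]
grip_width: 0.0136
```

Request:
{"api": "drive_tool", "payload": {
  "increments": [
    [[0, 0, 0], [0, 0, 0]],
    [[0, 0, 0], [0, 0, 0]],
    [[-0.1, 0, 0], [0, 0, 0]],
    [[-0.1, 0, 0], [0, 0, 0]],
    [[-0.2, 0, 0], [0, 0, 0]],
    [[-0.3, 0, 0], [0, 0, 0]],
    [[-0.3, 0, 0], [0, 0, 0]],
    [[-0.3, 0, 0], [0, 0, 0]],
    [[-0.4, 0, 0], [0, 0, 0]],
    [[-0.5, 0, 0], [0, 0, 0]]
  ],
  "squeeze": 45
}}

```text
time_s: 5.9
tool_pos: [0.5658, -0.3023, 0.1573]
tool_rot: [161.9, 90.0, 162.8]
force: [-0.7, -0.6, -1.2]
grip_width: 0.0135
```

Request:
{"api": "drive_tool", "payload": {
  "increments": [
    [[-0.5, 0, 0], [0, 0, 0]],
    [[-0.5, 0, 0], [0, 0, 0]],
    [[0, 0, 0], [0, 0, 0]],
    [[0, 0, 0], [0, 0, 0]]
  ]
}}

```text
time_s: 6.3
tool_pos: [0.5663, -0.3025, 0.1967]
tool_rot: [-40.6, 89.9, -39.7]
force: [0.6, 0.3, -1.7]
grip_width: 0.0136
```

Run:
```python
from h import *
c=cam("side");cv2.imwrite("pics/side2.png",c["frame"][:,:,::-1])
s=cv2.imread("pics/side2.png")
o,q,Q=cur();print(q,o["force"],o["grip_width"],o["qpos"])
p=proj(c,[q])[0];print(p);x,y=int(p[0])-50,int(p[1])-40
cv2.imwrite("pics/z2.png",cv2.resize(s[y:y+90,x:x+100],None,fx=6,fy=6,interpolation=2))
R=tgt(2.5)
for g in ([.4884,.1627],[.4912,.0981],[.494,.0333]):print(delta_in([*g,.15],R),delta([*g,.15],R))
```

```text
[ 0.56570723 -0.30225149  0.1955826 ] [ 0.10537443 -0.90997673 -0.54482142] 0.013761233177888302 [ 44.49330308  19.8031153  -23.81395619  85.87740659   8.10833624
  76.07603218  20.80963092]
[360.24450628 159.22000636]
[ 1.14  11.697 -1.424] (array([ 1.144, 11.651, -1.762]), array([-0.0139, -0.0004, -0.0001]))
[ 1.14  10.081 -1.424] (array([ 1.144, 10.035, -1.715]), array([-0.0139, -0.0004, -0.0001]))
[ 1.14   8.459 -1.425] (array([ 1.143,  8.414, -1.669]), array([-0.0139, -0.0004, -0.0001]))
```

View pics/z2.png

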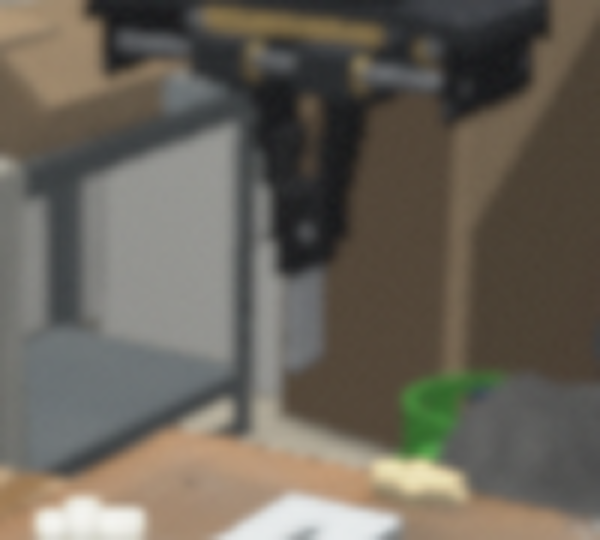

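The picture shows the blade hanging straight, at about (305,320) in the zoom. I'll move over the nearest (-y) gap.

Request:
{"api": "drive_tool", "payload": {
  "increments": [
    [[0, 0, 0], [-0.0135, 0, 0]],
    [[0, 0.6, -0.1], [0, 0, 0]],
    [[0, 1, -0.165], [0, 0, 0]],
    [[0, 1, -0.165], [0, 0, 0]],
    [[0, 1, -0.165], [0, 0, 0]],
    [[0, 1, -0.165], [0, 0, 0]],
    [[0, 1, -0.165], [0, 0, 0]],
    [[0, 1, -0.165], [0, 0, 0]],
    [[0, 1, -0.165], [0, 0, 0]],
    [[0, 0.8, -0.17], [0, 0, 0]]
  ]
}}

```text
time_s: 7.35
tool_pos: [0.4935, 0.0334, 0.1953]
tool_rot: [165.5, 89.9, 168.1]
force: [0.7, 0.0, -0.7]
grip_width: 0.0136
```

Request:
{"api": "drive_tool", "payload": {
  "increments": [
    [[0, 0, 0], [0, 0, 0]],
    [[0, 0, 0], [0, 0, 0]],
    [[0, 0, 0], [0, 0, 0]],
    [[0, 0, 0], [0, 0, 0]]
  ]
}}

```text
time_s: 7.75
tool_pos: [0.4949, 0.0293, 0.1957]
tool_rot: [-179.8, 90.0, -177.5]
force: [0.2, -0.4, -0.8]
grip_width: 0.0137
```

Run:
```python
from h import *
o,q,Q=cur();print(q,Q.as_matrix().round(4),np.array(o["qpos"]).round(1),o["time_s"],o["force"])
R=tgt(2.5);print(delta([.4935,.0333,.13],R))
```

```text
[0.49486939 0.02927204 0.1957316 ] [[-7.000e-04 -4.050e-02  9.992e-01]
 [-0.000e+00  9.992e-01  4.050e-02]
 [-1.000e+00 -0.000e+00 -7.000e-04]] [ 30.1   2.2 -37.1 105.5   1.4  72.8  -5. ] 7.75 [ 0.16650378 -0.4470662  -0.77351848]
(array([ 1.643,  0.102, -0.029]), array([-0.0015, -0.0004,  0.    ]))
```

Request:
{"api": "drive_tool", "payload": {
  "increments": [
    [[0.5, 0.1, -0.02], [0, 0, 0]],
    [[0.5, 0, 0], [0, 0, 0]],
    [[0.4, 0, 0], [0, 0, 0]],
    [[0.25, 0, 0], [0, 0, 0]],
    [[0, 0, 0], [0, 0, 0]],
    [[0, 0, 0], [0, 0, 0]]
  ]
}}

```text
time_s: 8.35
tool_pos: [0.4942, 0.0345, 0.1305]
tool_rot: [24.2, 90.0, 26.6]
force: [0.7, -0.3, -0.8]
grip_width: 0.0137
```

Run:
```python
from h import *
c=cam("side");cv2.imwrite("pics/side3.png",c["frame"][:,:,::-1])
s=cv2.imread("pics/side3.png")
o,q,Q=cur();print(q,o["force"])
print(delta([.4935,.0333,.122],tgt(2.5)))
p=proj(c,[[.494,.0333,.062]])[0];print(p);x,y=int(p[0])-50,int(p[1])-50
cv2.imwrite("pics/z3.png",cv2.resize(s[y:y+80,x:x+100],None,fx=7,fy=7,interpolation=2))
```

```text
[0.49451093 0.03463353 0.13089405] [ 0.62679898  0.85097231 -0.16838595]
(array([ 0.222, -0.032, -0.027]), array([-0.0006,  0.0006,  0.    ]))
[309.0699192  261.66925351]
```

View pics/z3.png

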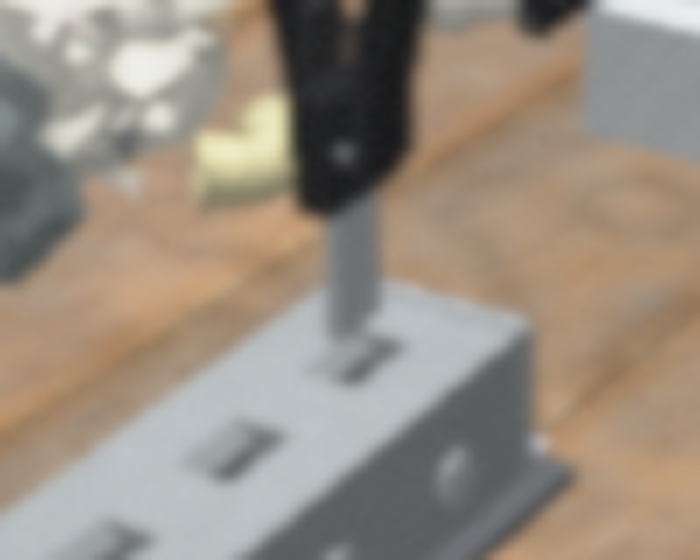

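The blade hangs just above the -y gap's mouth, at zoom (350,335) with the mouth at (358,358). I'll lower it gently into the free entry zone.

Request:
{"api": "drive_tool", "payload": {
  "increments": [
    [[0.1, -0.03, -0.02], [0, 0, 0]],
    [[0.1, 0, 0], [0, 0, 0]],
    [[0.05, 0, 0], [0, 0, 0]],
    [[0.05, 0, 0], [0, 0, 0]],
    [[0.05, 0, 0], [0, 0, 0]],
    [[0.05, 0, 0], [0, 0, 0]],
    [[0, 0, 0], [0, 0, 0]]
  ]
}}

```text
time_s: 9.1
tool_pos: [0.4929, 0.0336, 0.1138]
tool_rot: [179.5, 90.0, -178.0]
force: [0.4, -0.4, -1.0]
grip_width: 0.0138
```

Request:
{"api": "drive_tool", "payload": {
  "increments": [
    [[0.05, 0, 0], [0, 0, 0]],
    [[0.05, 0, 0], [0, 0, 0]],
    [[0, 0, 0], [0, 0, 0]]
  ]
}}

```text
time_s: 9.4
tool_pos: [0.4932, 0.0336, 0.11]
tool_rot: [-1.4, 90.0, 1.1]
force: [0.5, -1.1, -0.8]
grip_width: 0.0136
```

Request:
{"api": "drive_tool", "payload": {
  "increments": [
    [[0.05, 0, 0], [0, 0, 0]],
    [[0.05, 0, 0], [0, 0, 0]],
    [[0.04, 0, 0], [0, 0, 0]],
    [[0, 0, 0], [0, 0, 0]]
  ]
}}

```text
time_s: 9.8
tool_pos: [0.4932, 0.0336, 0.1044]
tool_rot: [0.6, 90.0, 3.0]
force: [1.2, 0.6, -1.4]
grip_width: 0.0133
```

Request:
{"api": "drive_tool", "payload": {
  "increments": [
    [[0.04, 0, 0], [0, 0, 0]],
    [[0.04, 0, 0], [0, 0, 0]],
    [[0, 0, 0], [0, 0, 0]]
  ]
}}

```text
time_s: 10.1
tool_pos: [0.4932, 0.0336, 0.1012]
tool_rot: [4.2, 90.0, 6.7]
force: [1.0, -0.7, -1.6]
grip_width: 0.0138
```

Request:
{"api": "drive_tool", "payload": {
  "increments": [
    [[0.03, 0, 0], [0, 0, 0]],
    [[0.03, 0, 0], [0, 0, 0]],
    [[0, 0, 0], [0, 0, 0]]
  ]
}}

```text
time_s: 10.4
tool_pos: [0.4932, 0.0336, 0.0988]
tool_rot: [-3.6, 90.0, -1.1]
force: [1.3, -0.2, -1.7]
grip_width: 0.0136
```

Request:
{"api": "drive_tool", "payload": {
  "increments": [
    [[0.03, 0, 0], [0, 0, 0]],
    [[0.03, 0, 0], [0, 0, 0]],
    [[0, 0, 0], [0, 0, 0]]
  ]
}}

```text
time_s: 10.7
tool_pos: [0.4932, 0.0336, 0.0964]
tool_rot: [-7.6, 90.0, -5.2]
force: [2.5, -0.6, -2.4]
grip_width: 0.014
```

Request:
{"api": "drive_tool", "payload": {
  "increments": [
    [[0.03, 0, 0], [0, 0, 0]],
    [[0.03, 0, 0], [0, 0, 0]],
    [[0, 0, 0], [0, 0, 0]]
  ]
}}

```text
time_s: 11.0
tool_pos: [0.4932, 0.0336, 0.094]
tool_rot: [-7.5, 90.0, -5.1]
force: [1.5, 0.9, -0.8]
grip_width: 0.0133
```

Request:
{"api": "drive_tool", "payload": {
  "increments": [
    [[0.03, 0, 0], [0, 0, 0]],
    [[0.03, 0, 0], [0, 0, 0]],
    [[0, 0, 0], [0, 0, 0]]
  ]
}}

```text
time_s: 11.3
tool_pos: [0.4934, 0.0336, 0.093]
tool_rot: [-69.7, 90.0, -67.3]
force: [-0.4, -0.1, 9.1]
grip_width: 0.0137
```

Request:
{"api": "drive_tool", "payload": {
  "increments": [
    [[0.03, 0, 0], [0, 0, 0]],
    [[0.03, 0, 0], [0, 0, 0]],
    [[0, 0, 0], [0, 0, 0]]
  ]
}}

```text
time_s: 11.6
tool_pos: [0.4936, 0.0337, 0.0924]
tool_rot: [-80.2, 89.9, -77.7]
force: [-4.9, 0.1, 21.9]
grip_width: 0.0138
```

In this gap the blade met resistance about 27 mm down, rising to 22 N with no sliding. That looks like the narrow gap, but it isn't conclusive. I'll withdraw without pushing harder and compare the middle gap.

Request:
{"api": "drive_tool", "payload": {
  "increments": [
    [[-0.1, 0, 0], [0, 0, 0]],
    [[-0.15, 0, 0], [0, 0, 0]],
    [[-0.3, 0, 0], [0, 0, 0]],
    [[-0.35, 0, 0], [0, 0, 0]],
    [[-0.15, 0, 0], [0, 0, 0]],
    [[0, 0, 0], [0, 0, 0]],
    [[0, 0, 0], [0, 0, 0]]
  ]
}}

```text
time_s: 12.3
tool_pos: [0.4925, 0.0335, 0.1312]
tool_rot: [-157.6, 89.9, -155.2]
force: [-0.9, 0.1, -1.9]
grip_width: 0.0137
```

Run:
```python
from h import *
o,q,Q=cur();print(q,o["force"],Q.as_matrix().round(4))
print(delta([.4907,.0981,.127],tgt(2.5)))
```

```text
[0.49253536 0.03345285 0.13115603] [-0.90609075  0.06461657 -1.85453293] [[-9.000e-04 -4.270e-02  9.991e-01]
 [-4.000e-04  9.991e-01  4.270e-02]
 [-1.000e+00 -4.000e-04 -9.000e-04]]
(array([0.103, 1.617, 0.023]), array([-0.0004, -0.0004,  0.0002]))
```

Request:
{"api": "drive_tool", "payload": {
  "increments": [
    [[0, 0.6, 0.01], [0, 0, 0]],
    [[0, 0.6, 0.01], [0, 0, 0]],
    [[0, 0.42, 0], [0, 0, 0]],
    [[0, 0, 0], [0, 0, 0]],
    [[0, 0, 0], [0, 0, 0]],
    [[0, 0, 0], [0, 0, 0]]
  ]
}}

```text
time_s: 12.9
tool_pos: [0.4909, 0.0968, 0.1309]
tool_rot: [-138.5, 89.9, -136.1]
force: [-0.6, -0.6, -0.2]
grip_width: 0.0137
```

Run:
```python
from h import *
c=cam("side");s=c["frame"][:,:,::-1].copy()
o,q,Q=cur();print(q,o["force"])
print(delta([.4905,.0981,.114],tgt(2.5)))
p=proj(c,[[.4912,.0981,.062]])[0];x,y=int(p[0])-50,int(p[1])-50
cv2.imwrite("pics/z4.png",cv2.resize(s[y:y+80,x:x+100],None,fx=7,fy=7,interpolation=2))
```

```text
[0.49104094 0.09680385 0.13101786] [-0.1350083   0.50538013 -0.62209473]
(array([ 0.425,  0.033, -0.012]), array([-0.0013, -0.0003,  0.0004]))
```

View pics/z4.png

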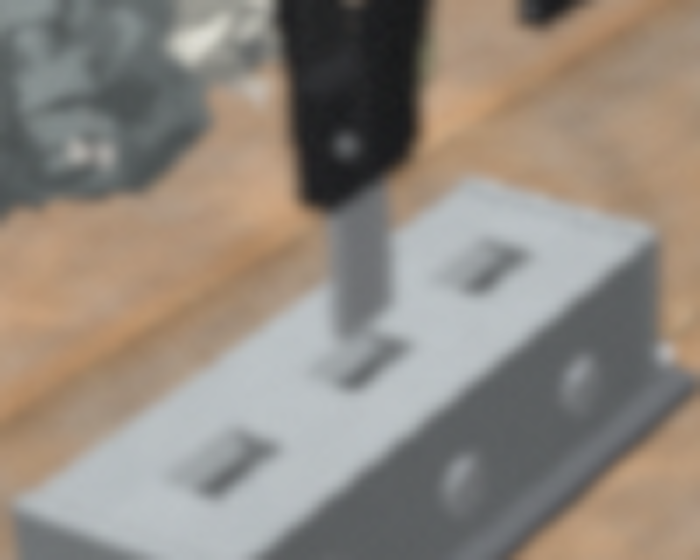

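The blade is still straight in the grip and hangs above the middle gap, at zoom (360,340). I'll lower it.

Request:
{"api": "drive_tool", "payload": {
  "increments": [
    [[0.1, 0.03, -0.01], [0, 0, 0]],
    [[0.1, 0, 0], [0, 0, 0]],
    [[0.1, 0, 0], [0, 0, 0]],
    [[0.05, 0, 0], [0, 0, 0]],
    [[0.05, 0, 0], [0, 0, 0]],
    [[0, 0, 0], [0, 0, 0]]
  ]
}}

```text
time_s: 13.55
tool_pos: [0.4904, 0.0995, 0.115]
tool_rot: [-175.5, 90.0, -173.0]
force: [-0.0, -0.1, -1.4]
grip_width: 0.0137
```

Request:
{"api": "drive_tool", "payload": {
  "increments": [
    [[0.05, 0, 0], [0, 0, 0]],
    [[0.05, 0, 0], [0, 0, 0]],
    [[0.05, 0, 0], [0, 0, 0]],
    [[0.05, 0, 0], [0, 0, 0]],
    [[0, 0, 0], [0, 0, 0]]
  ]
}}

```text
time_s: 14.05
tool_pos: [0.4904, 0.0995, 0.107]
tool_rot: [-172.2, 90.0, -169.8]
force: [-0.6, -0.8, -1.0]
grip_width: 0.0137
```

Request:
{"api": "drive_tool", "payload": {
  "increments": [
    [[0.04, 0, 0], [0, 0, 0]],
    [[0.04, 0, 0], [0, 0, 0]],
    [[0, 0, 0], [0, 0, 0]]
  ]
}}

```text
time_s: 14.35
tool_pos: [0.4905, 0.0995, 0.1039]
tool_rot: [-163.9, 90.0, -161.5]
force: [0.4, -1.2, -0.5]
grip_width: 0.0137
```

Request:
{"api": "drive_tool", "payload": {
  "increments": [
    [[0.03, 0, 0], [0, 0, 0]],
    [[0.03, 0, 0], [0, 0, 0]],
    [[0, 0, 0], [0, 0, 0]]
  ]
}}

```text
time_s: 14.65
tool_pos: [0.4905, 0.0995, 0.1016]
tool_rot: [-161.8, 90.0, -159.3]
force: [-0.7, -0.9, -0.1]
grip_width: 0.0139
```

Request:
{"api": "drive_tool", "payload": {
  "increments": [
    [[0.03, 0, 0], [0, 0, 0]],
    [[0.03, 0, 0], [0, 0, 0]],
    [[0, 0, 0], [0, 0, 0]]
  ]
}}

```text
time_s: 14.95
tool_pos: [0.4905, 0.0995, 0.0991]
tool_rot: [-169.5, 90.0, -167.1]
force: [1.0, -0.7, -0.8]
grip_width: 0.0138
```

Request:
{"api": "drive_tool", "payload": {
  "increments": [
    [[0.03, 0, 0], [0, 0, 0]],
    [[0.03, 0, 0], [0, 0, 0]],
    [[0, 0, 0], [0, 0, 0]]
  ]
}}

```text
time_s: 15.25
tool_pos: [0.4905, 0.0995, 0.0967]
tool_rot: [-160.9, 90.0, -158.5]
force: [-1.0, -0.5, -0.7]
grip_width: 0.0134
```

Request:
{"api": "drive_tool", "payload": {
  "increments": [
    [[0.03, 0, 0], [0, 0, 0]],
    [[0.03, 0, 0], [0, 0, 0]],
    [[0, 0, 0], [0, 0, 0]]
  ]
}}

```text
time_s: 15.55
tool_pos: [0.4905, 0.0995, 0.0943]
tool_rot: [-165.1, 90.0, -162.6]
force: [-1.0, -0.2, -0.3]
grip_width: 0.0137
```

Request:
{"api": "drive_tool", "payload": {
  "increments": [
    [[0.03, 0, 0], [0, 0, 0]],
    [[0.03, 0, 0], [0, 0, 0]],
    [[0, 0, 0], [0, 0, 0]]
  ]
}}

```text
time_s: 15.85
tool_pos: [0.4904, 0.0996, 0.0922]
tool_rot: [-158.5, 90.0, -156.0]
force: [-1.5, -0.2, 3.0]
grip_width: 0.0133
```

Request:
{"api": "drive_tool", "payload": {
  "increments": [
    [[0.03, 0, 0], [0, 0, 0]],
    [[0.03, 0, 0], [0, 0, 0]],
    [[0, 0, 0], [0, 0, 0]]
  ]
}}

```text
time_s: 16.15
tool_pos: [0.4905, 0.0997, 0.0906]
tool_rot: [-131.8, 90.0, -129.3]
force: [-3.9, -0.7, 8.5]
grip_width: 0.0137
```

Request:
{"api": "drive_tool", "payload": {
  "increments": [
    [[0.03, 0, 0], [0, 0, 0]],
    [[0.03, 0, 0], [0, 0, 0]],
    [[0, 0, 0], [0, 0, 0]]
  ]
}}

```text
time_s: 16.45
tool_pos: [0.4905, 0.0998, 0.0881]
tool_rot: [-143.9, 90.0, -141.5]
force: [-3.3, -0.3, 7.2]
grip_width: 0.0137
```

Request:
{"api": "drive_tool", "payload": {
  "increments": [
    [[0.025, 0, 0], [0, 0, 0]],
    [[0.025, 0, 0], [0, 0, 0]],
    [[0, 0, 0], [0, 0, 0]]
  ]
}}

```text
time_s: 16.75
tool_pos: [0.4904, 0.0998, 0.086]
tool_rot: [-154.4, 90.0, -152.0]
force: [-3.1, -0.5, 6.2]
grip_width: 0.0136
```

Resistance peaked at about 9 N and then settled to a steady 6–7 N drag while sliding, now about 34 mm deep. That matches the gap set right, so I'll push it home gently.

Request:
{"api": "drive_tool", "payload": {
  "increments": [
    [[0.03, 0, 0], [0, 0, 0]],
    [[0.03, 0, 0], [0, 0, 0]],
    [[0.03, 0, 0], [0, 0, 0]],
    [[0, 0, 0], [0, 0, 0]]
  ]
}}

```text
time_s: 17.15
tool_pos: [0.4904, 0.0998, 0.0823]
tool_rot: [-156.9, 90.0, -154.4]
force: [-3.4, -0.6, 5.7]
grip_width: 0.0136
```

Request:
{"api": "drive_tool", "payload": {
  "increments": [
    [[0.03, 0, 0], [0, 0, 0]],
    [[0.03, 0, 0], [0, 0, 0]],
    [[0.03, 0, 0], [0, 0, 0]],
    [[0, 0, 0], [0, 0, 0]]
  ]
}}

```text
time_s: 17.55
tool_pos: [0.4904, 0.0998, 0.0786]
tool_rot: [-156.4, 90.0, -153.9]
force: [-2.4, -0.4, 6.0]
grip_width: 0.0137
```

Request:
{"api": "drive_tool", "payload": {
  "increments": [
    [[0.03, 0, 0], [0, 0, 0]],
    [[0.03, 0, 0], [0, 0, 0]],
    [[0, 0, 0], [0, 0, 0]]
  ]
}}

```text
time_s: 17.85
tool_pos: [0.4904, 0.0998, 0.0762]
tool_rot: [-158.0, 90.0, -155.5]
force: [-3.0, 0.5, 6.3]
grip_width: 0.0135
```

Request:
{"api": "drive_tool", "payload": {
  "increments": [
    [[0.025, 0, 0], [0, 0, 0]],
    [[0, 0, 0], [0, 0, 0]]
  ]
}}

```text
time_s: 18.05
tool_pos: [0.4904, 0.0998, 0.0753]
tool_rot: [-155.8, 90.0, -153.3]
force: [-3.4, 0.2, 6.5]
grip_width: 0.0137
```

Request:
{"api": "drive_tool", "payload": {
  "increments": [
    [[0.025, 0, 0], [0, 0, 0]],
    [[0, 0, 0], [0, 0, 0]]
  ]
}}

```text
time_s: 18.25
tool_pos: [0.4904, 0.0998, 0.0743]
tool_rot: [-157.4, 90.0, -154.9]
force: [-3.5, 0.5, 5.8]
grip_width: 0.0137
```

Request:
{"api": "drive_tool", "payload": {
  "increments": [
    [[0.025, 0, 0], [0, 0, 0]],
    [[0, 0, 0], [0, 0, 0]]
  ]
}}

```text
time_s: 18.45
tool_pos: [0.4904, 0.0998, 0.074]
tool_rot: [-135.7, 89.9, -133.2]
force: [-5.1, -0.3, 12.5]
grip_width: 0.0136
```

Request:
{"api": "drive_tool", "payload": {
  "increments": [
    [[0.02, 0, 0], [0, 0, 0]],
    [[0, 0, 0], [0, 0, 0]]
  ]
}}

```text
time_s: 18.65
tool_pos: [0.4904, 0.0998, 0.074]
tool_rot: [-126.1, 89.9, -123.7]
force: [-7.5, -1.4, 17.5]
grip_width: 0.0138
```

The gauge is seated: it stopped at TCP z = 0.074, the predicted shoulder contact, and the force rose. I'll ease the push and release.

Request:
{"api": "drive_tool", "payload": {
  "increments": [
    [[-0.04, 0, 0], [0, 0, 0]],
    [[0, 0, 0], [0, 0, 0]]
  ]
}}

```text
time_s: 18.85
tool_pos: [0.4903, 0.0998, 0.0741]
tool_rot: [-160.9, 90.0, -158.4]
force: [-4.7, 0.0, 7.4]
grip_width: 0.0137
```

Request:
{"api": "drive_tool", "payload": {
  "increments": [
    [[0, 0, 0], [0, 0, 0]],
    [[0, 0, 0], [0, 0, 0]],
    [[0, 0, 0], [0, 0, 0]],
    [[0, 0, 0], [0, 0, 0]],
    [[0, 0, 0], [0, 0, 0]],
    [[0, 0, 0], [0, 0, 0]],
    [[0, 0, 0], [0, 0, 0]],
    [[0, 0, 0], [0, 0, 0]]
  ],
  "hand": 0.4
}}

```text
time_s: 19.65
tool_pos: [0.4907, 0.0995, 0.0735]
tool_rot: [-46.6, 90.0, -44.2]
force: [0.7, 0.3, -0.9]
grip_width: 0.0598
```

Request:
{"api": "drive_tool", "payload": {
  "increments": [
    [[-0.2, 0, 0], [0, 0, 0]],
    [[-0.4, 0, 0], [0, 0, 0]],
    [[-0.6, 0, 0], [0, 0, 0]],
    [[-0.8, 0, 0], [0, 0, 0]],
    [[-0.8, 0, 0], [0, 0, 0]],
    [[-0.8, 0, 0], [0, 0, 0]],
    [[0, -1, 0], [0, 0, 0]],
    [[0, -1, 0], [0, 0, 0]],
    [[0, -1, 0], [0, 0, 0]],
    [[0, -1, 0], [0, 0, 0]]
  ]
}}

```text
time_s: 20.65
tool_pos: [0.4975, -0.0617, 0.2185]
tool_rot: [-29.1, 89.9, -26.6]
force: [0.4, 0.0, -0.0]
grip_width: 0.0612
```

Request:
{"api": "drive_tool", "payload": {
  "increments": [
    [[0, -1, 0], [0, 0, 0]],
    [[0, -1, 0], [0, 0, 0]],
    [[0, -0.5, 0], [0, 0, 0]],
    [[0, 0, 0], [0, 0, 0]],
    [[0, 0, 0], [0, 0, 0]]
  ]
}}

```text
time_s: 21.15
tool_pos: [0.5019, -0.1596, 0.2179]
tool_rot: [62.7, 90.0, 65.1]
force: [0.4, 1.0, -0.9]
grip_width: 0.0608
```

Run:
```python
from h import *
o,q,Q=cur();print(q,o["force"],o["time_s"])
c=cam("side");s=c["frame"][:,:,::-1].copy();c2=cam("top");t=c2["frame"][:,:,::-1].copy()
cv2.imwrite("pics/s5.png",s);cv2.imwrite("pics/t5.png",t)
a=cv2.resize(s[215:335,225:355],(390,360),interpolation=2);b=cv2.resize(t[215:300,165:330],(400,206),interpolation=2)
b=cv2.copyMakeBorder(b,0,154,0,0,0)
cv2.imwrite("pics/z5.png",np.hstack([a,b]))
x=proj(c,[[.4905,.099,.062],[.4905,.099,.102]]);print(x)
```

```text
[ 0.50186327 -0.15960961  0.21789063] [ 0.42581319  1.01292431 -0.91070181] 21.15
[[291.56391566 275.1392992 ]
 [290.82614065 257.8454609 ]]
```

View pics/z5.png

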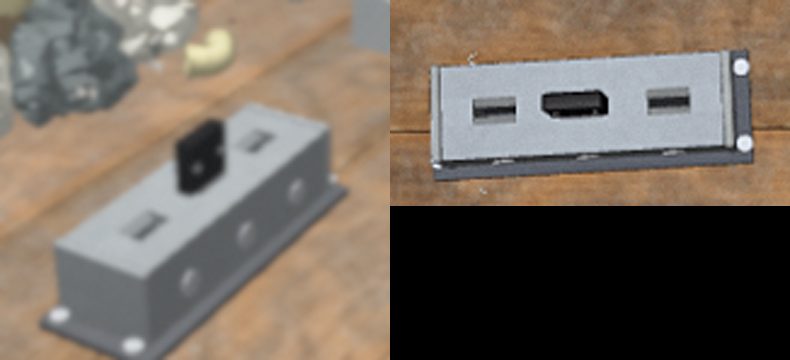

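View pics/t5.png

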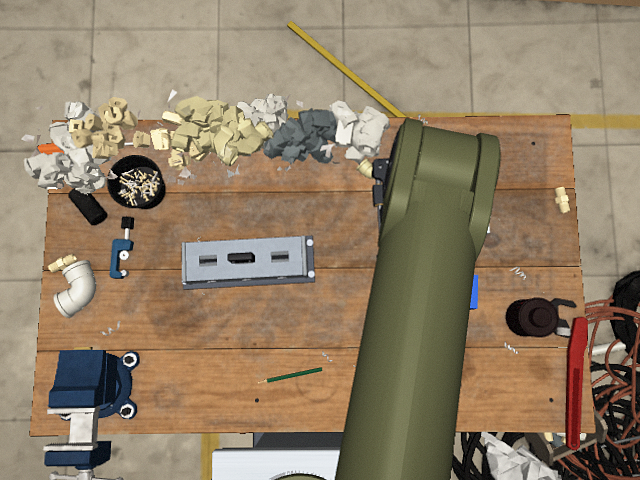

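The gauge stands upright and home in the middle gap, at (241,258) in the top view, and the other things lie where they were. The task asks for the blade to be tried in all three gaps, though, and there is plenty of time. I'll try the remaining (+y) gap as well and then reseat the gauge in the middle.

Request:
{"api": "drive_tool", "payload": {
  "increments": [
    [[0, 1, 0], [0, 0, 0]],
    [[0, 1, 0], [0, 0, 0]],
    [[0, 1, 0], [0, 0, 0]],
    [[0, 1, 0], [0, 0, 0]],
    [[0, 1, 0], [0, 0, 0]],
    [[0, 1, 0], [0, 0, 0]],
    [[0, 0.5, 0], [0, 0, 0]],
    [[0, 0, 0], [0, 0, 0]],
    [[0, 0, 0], [0, 0, 0]],
    [[0, 0, 0], [0, 0, 0]]
  ]
}}

```text
time_s: 22.25
tool_pos: [0.4906, 0.0985, 0.2175]
tool_rot: [-99.6, 89.9, -97.2]
force: [0.5, -0.3, -0.3]
grip_width: 0.0607
```

Run:
```python
from h import *
o,q,Q=cur();print(q,o["force"],o["time_s"])
print(delta([.4904,.0997,.074],tgt(2.5)))
```

```text
[0.49059133 0.0984629  0.21746957] [ 0.52161099 -0.30564207 -0.29711045] 22.25
(array([ 3.587e+00,  3.400e-02, -3.000e-03]), array([-0.0009, -0.0001,  0.0004]))
```

Request:
{"api": "drive_tool", "payload": {
  "increments": [
    [[0.7, 0.02, 0], [0, 0, 0]],
    [[0.7, 0, 0], [0, 0, 0]],
    [[0.7, 0, 0], [0, 0, 0]],
    [[0.6, 0, 0], [0, 0, 0]],
    [[0.4, 0, 0], [0, 0, 0]],
    [[0.3, 0, 0], [0, 0, 0]],
    [[0.17, 0, 0], [0, 0, 0]],
    [[0, 0, 0], [0, 0, 0]],
    [[0, 0, 0], [0, 0, 0]]
  ]
}}

```text
time_s: 23.15
tool_pos: [0.4912, 0.1002, 0.0754]
tool_rot: [-3.1, 89.9, -0.7]
force: [-0.3, 0.7, -0.1]
grip_width: 0.0612
```

Request:
{"api": "drive_tool", "payload": {
  "increments": [
    [[0, 0, 0], [0, 0, 0]],
    [[0, 0, 0], [0, 0, 0]],
    [[0, 0, 0], [0, 0, 0]],
    [[0, 0, 0], [0, 0, 0]],
    [[0, 0, 0], [0, 0, 0]],
    [[0, 0, 0], [0, 0, 0]],
    [[0, 0, 0], [0, 0, 0]],
    [[0, 0, 0], [0, 0, 0]],
    [[0, 0, 0], [0, 0, 0]],
    [[0, 0, 0], [0, 0, 0]]
  ],
  "hand": -1,
  "squeeze": 12
}}

```text
time_s: 24.15
tool_pos: [0.4903, 0.1003, 0.0747]
tool_rot: [-157.1, 90.0, -154.6]
force: [-1.1, -0.2, 1.9]
grip_width: 0.0142
```

Request:
{"api": "drive_tool", "payload": {
  "increments": [
    [[0, 0, 0], [0, 0, 0]],
    [[0, 0, 0], [0, 0, 0]],
    [[0, 0, 0], [0, 0, 0]]
  ],
  "squeeze": 45
}}

```text
time_s: 24.45
tool_pos: [0.4903, 0.1003, 0.0747]
tool_rot: [-159.8, 90.0, -157.4]
force: [-1.8, -0.2, 2.8]
grip_width: 0.0134
```

Request:
{"api": "drive_tool", "payload": {
  "increments": [
    [[-0.05, 0, 0], [0, 0, 0]],
    [[-0.1, 0, 0], [0, 0, 0]],
    [[-0.15, 0, 0], [0, 0, 0]],
    [[-0.2, 0, 0], [0, 0, 0]],
    [[-0.2, 0, 0], [0, 0, 0]],
    [[-0.25, 0, 0], [0, 0, 0]],
    [[-0.25, 0, 0], [0, 0, 0]],
    [[-0.2, 0, 0], [0, 0, 0]],
    [[0, 0, 0], [0, 0, 0]],
    [[0, 0, 0], [0, 0, 0]]
  ]
}}

```text
time_s: 25.45
tool_pos: [0.4906, 0.1003, 0.131]
tool_rot: [-45.3, 90.0, -42.9]
force: [-0.7, -0.9, -0.6]
grip_width: 0.0138
```

Run:
```python
from h import *
o,q,Q=cur();print(q,o["force"],o["time_s"],o["grip_width"])
print(delta([.4877,.1635,.131],tgt(2.5)))
c=cam("side");s=c["frame"][:,:,::-1].copy()
p=proj(c,[[.4912,.0981,.062]])[0];x,y=int(p[0])-50,int(p[1])-50
cv2.imwrite("pics/z6.png",cv2.resize(s[y:y+80,x:x+100],None,fx=6,fy=6,interpolation=2))
```

```text
[0.49064079 0.10025214 0.13097749] [-0.7130498  -0.86809472 -0.6030935 ] 25.45 0.013839882665498513
(array([-1.000e-03,  1.583e+00, -6.000e-03]), array([-0.0004,  0.0002,  0.0002]))
```

View pics/z6.png

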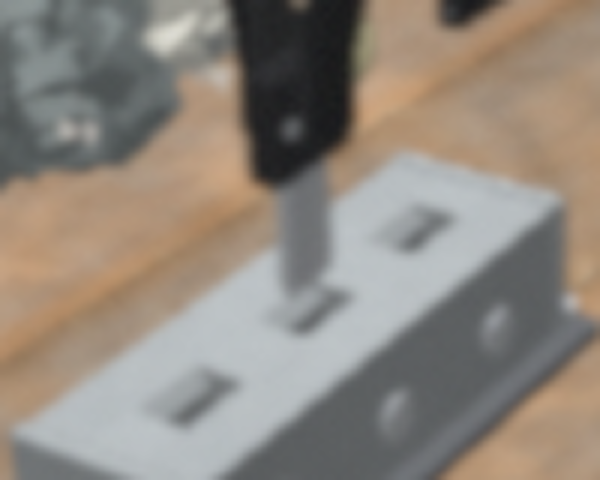

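The blade is clear of the middle gap and straight, at zoom (303,230). Next is the +y gap.

Request:
{"api": "drive_tool", "payload": {
  "increments": [
    [[0, 0.6, 0], [0, 0, 0]],
    [[0, 0.6, 0], [0, 0, 0]],
    [[0, 0.4, 0], [0, 0, 0]],
    [[0, 0, 0], [0, 0, 0]],
    [[0, 0, 0], [0, 0, 0]],
    [[0, 0, 0], [0, 0, 0]]
  ]
}}

```text
time_s: 26.1
tool_pos: [0.4879, 0.1627, 0.1303]
tool_rot: [-129.6, 89.9, -127.2]
force: [0.2, -0.4, -1.0]
grip_width: 0.0139
```

Request:
{"api": "drive_tool", "payload": {
  "increments": [
    [[0.1, 0, 0], [0, 0, 0]],
    [[0.1, 0, 0], [0, 0, 0]],
    [[0.1, 0, 0], [0, 0, 0]],
    [[0.05, 0, 0], [0, 0, 0]],
    [[0.05, 0, 0], [0, 0, 0]],
    [[0, 0, 0], [0, 0, 0]]
  ]
}}

```text
time_s: 26.7
tool_pos: [0.4877, 0.1642, 0.1144]
tool_rot: [-165.5, 90.0, -163.0]
force: [0.4, -0.5, -0.2]
grip_width: 0.0139
```

Request:
{"api": "drive_tool", "payload": {
  "increments": [
    [[0.05, 0, 0], [0, 0, 0]],
    [[0.05, 0, 0], [0, 0, 0]],
    [[0.05, 0, 0], [0, 0, 0]],
    [[0, 0, 0], [0, 0, 0]]
  ]
}}

```text
time_s: 27.1
tool_pos: [0.4876, 0.1642, 0.1084]
tool_rot: [-164.7, 90.0, -162.3]
force: [-0.5, 0.1, -1.0]
grip_width: 0.0135
```

Request:
{"api": "drive_tool", "payload": {
  "increments": [
    [[0.04, 0, 0], [0, 0, 0]],
    [[0.04, 0, 0], [0, 0, 0]],
    [[0.04, 0, 0], [0, 0, 0]],
    [[0, 0, 0], [0, 0, 0]]
  ]
}}

```text
time_s: 27.5
tool_pos: [0.4877, 0.1642, 0.1036]
tool_rot: [-163.9, 90.0, -161.4]
force: [-0.6, -0.4, -0.8]
grip_width: 0.014
```

Request:
{"api": "drive_tool", "payload": {
  "increments": [
    [[0.04, 0, 0], [0, 0, 0]],
    [[0.04, 0, 0], [0, 0, 0]],
    [[0, 0, 0], [0, 0, 0]]
  ]
}}

```text
time_s: 27.8
tool_pos: [0.4877, 0.1642, 0.1005]
tool_rot: [-159.4, 90.0, -156.9]
force: [0.7, -0.1, -1.5]
grip_width: 0.0135
```

Request:
{"api": "drive_tool", "payload": {
  "increments": [
    [[0.03, 0, 0], [0, 0, 0]],
    [[0.03, 0, 0], [0, 0, 0]],
    [[0.03, 0, 0], [0, 0, 0]],
    [[0, 0, 0], [0, 0, 0]]
  ]
}}

```text
time_s: 28.2
tool_pos: [0.4877, 0.1642, 0.0969]
tool_rot: [-165.2, 90.0, -162.8]
force: [-1.0, 0.5, -0.8]
grip_width: 0.0134
```

Request:
{"api": "drive_tool", "payload": {
  "increments": [
    [[0.03, 0, 0], [0, 0, 0]],
    [[0.03, 0, 0], [0, 0, 0]],
    [[0, 0, 0], [0, 0, 0]]
  ]
}}

```text
time_s: 28.5
tool_pos: [0.4877, 0.1642, 0.0945]
tool_rot: [-154.2, 90.0, -151.8]
force: [-0.4, 0.5, -1.8]
grip_width: 0.0134
```

Request:
{"api": "drive_tool", "payload": {
  "increments": [
    [[0.03, 0, 0], [0, 0, 0]],
    [[0.03, 0, 0], [0, 0, 0]],
    [[0, 0, 0], [0, 0, 0]]
  ]
}}

```text
time_s: 28.8
tool_pos: [0.4877, 0.1642, 0.0921]
tool_rot: [-158.3, 90.0, -155.8]
force: [0.7, -0.9, 0.2]
grip_width: 0.0134
```

Request:
{"api": "drive_tool", "payload": {
  "increments": [
    [[0.03, 0, 0], [0, 0, 0]],
    [[0.03, 0, 0], [0, 0, 0]],
    [[0, 0, 0], [0, 0, 0]]
  ]
}}

```text
time_s: 29.1
tool_pos: [0.4877, 0.1642, 0.0897]
tool_rot: [-157.1, 90.0, -154.6]
force: [-0.3, 0.2, -0.6]
grip_width: 0.0137
```

Request:
{"api": "drive_tool", "payload": {
  "increments": [
    [[0.03, 0, 0], [0, 0, 0]],
    [[0.03, 0, 0], [0, 0, 0]],
    [[0, 0, 0], [0, 0, 0]]
  ]
}}

```text
time_s: 29.4
tool_pos: [0.4877, 0.1642, 0.0873]
tool_rot: [-157.8, 90.0, -155.4]
force: [0.1, -0.7, -0.2]
grip_width: 0.0139
```

The blade is 33 mm deep with no drag, so this is the too-wide gap. That makes the -y gap too narrow and the middle one right. Back to the middle.

Request:
{"api": "drive_tool", "payload": {
  "increments": [
    [[-0.1, 0, 0], [0, 0, 0]],
    [[-0.2, 0, 0], [0, 0, 0]],
    [[-0.25, 0, 0], [0, 0, 0]],
    [[-0.25, 0, 0], [0, 0, 0]],
    [[-0.2, 0, 0], [0, 0, 0]],
    [[-0.1, 0, 0], [0, 0, 0]],
    [[0, 0, 0], [0, 0, 0]],
    [[0, 0, 0], [0, 0, 0]]
  ]
}}

```text
time_s: 30.2
tool_pos: [0.4877, 0.1642, 0.1314]
tool_rot: [-134.8, 90.0, -132.3]
force: [-1.3, 0.9, -1.7]
grip_width: 0.0139
```

Request:
{"api": "drive_tool", "payload": {
  "increments": [
    [[0, -0.6, 0], [0, 0, 0]],
    [[0, -0.6, 0], [0, 0, 0]],
    [[0, -0.42, 0], [0, 0, 0]],
    [[0, 0, 0], [0, 0, 0]],
    [[0, 0, 0], [0, 0, 0]],
    [[0, 0, 0], [0, 0, 0]]
  ]
}}

```text
time_s: 30.8
tool_pos: [0.4904, 0.101, 0.1314]
tool_rot: [107.7, 90.0, 110.2]
force: [-0.0, 0.2, -0.9]
grip_width: 0.0137
```

Run:
```python
from h import *
o,q,Q=cur();print(q,o["force"],o["time_s"],o["grip_width"])
print(delta([.4904,.0993,.114],tgt(2.5)))
```

```text
[0.49035573 0.10101007 0.13142683] [-0.04278901  0.2357603  -0.89298166] 30.8 0.013717201720128847
(array([ 0.436, -0.043, -0.001]), array([ 0.0005, -0.0001, -0.0003]))
```

Request:
{"api": "drive_tool", "payload": {
  "increments": [
    [[0.1, -0.02, 0], [0, 0, 0]],
    [[0.1, 0, 0], [0, 0, 0]],
    [[0.1, 0, 0], [0, 0, 0]],
    [[0.05, 0, 0], [0, 0, 0]],
    [[0.05, 0, 0], [0, 0, 0]],
    [[0, 0, 0], [0, 0, 0]]
  ]
}}

```text
time_s: 31.4
tool_pos: [0.4905, 0.0987, 0.1152]
tool_rot: [-179.0, 90.0, -176.5]
force: [0.3, 0.6, -0.8]
grip_width: 0.0135
```

Request:
{"api": "drive_tool", "payload": {
  "increments": [
    [[0.05, 0, 0], [0, 0, 0]],
    [[0.05, 0, 0], [0, 0, 0]],
    [[0.05, 0, 0], [0, 0, 0]],
    [[0.05, 0, 0], [0, 0, 0]],
    [[0.05, 0, 0], [0, 0, 0]],
    [[0, 0, 0], [0, 0, 0]]
  ]
}}

```text
time_s: 32.0
tool_pos: [0.4904, 0.0987, 0.1052]
tool_rot: [-171.6, 90.0, -169.2]
force: [0.8, 0.5, -1.4]
grip_width: 0.0138
```

Request:
{"api": "drive_tool", "payload": {
  "increments": [
    [[0.04, 0, 0], [0, 0, 0]],
    [[0.04, 0, 0], [0, 0, 0]],
    [[0.04, 0, 0], [0, 0, 0]],
    [[0.03, 0, 0], [0, 0, 0]],
    [[0.03, 0, 0], [0, 0, 0]],
    [[0, 0, 0], [0, 0, 0]]
  ]
}}

```text
time_s: 32.6
tool_pos: [0.4905, 0.0987, 0.0981]
tool_rot: [-165.1, 90.0, -162.6]
force: [-0.3, -0.3, -0.4]
grip_width: 0.0133
```

Request:
{"api": "drive_tool", "payload": {
  "increments": [
    [[0.03, 0, 0], [0, 0, 0]],
    [[0.03, 0, 0], [0, 0, 0]],
    [[0, 0, 0], [0, 0, 0]]
  ]
}}

```text
time_s: 32.9
tool_pos: [0.4905, 0.0987, 0.0957]
tool_rot: [-163.8, 90.0, -161.4]
force: [-0.8, -0.3, -1.3]
grip_width: 0.0136
```

Request:
{"api": "drive_tool", "payload": {
  "increments": [
    [[0.03, 0, 0], [0, 0, 0]],
    [[0.03, 0, 0], [0, 0, 0]],
    [[0, 0, 0], [0, 0, 0]]
  ]
}}

```text
time_s: 33.2
tool_pos: [0.4904, 0.0987, 0.0933]
tool_rot: [-169.8, 90.0, -167.3]
force: [-0.7, -0.1, 0.1]
grip_width: 0.0136
```

Request:
{"api": "drive_tool", "payload": {
  "increments": [
    [[0.03, 0, 0], [0, 0, 0]],
    [[0.03, 0, 0], [0, 0, 0]],
    [[0, 0, 0], [0, 0, 0]]
  ]
}}

```text
time_s: 33.5
tool_pos: [0.4906, 0.0989, 0.092]
tool_rot: [-130.3, 90.0, -127.9]
force: [-3.3, -0.4, 8.7]
grip_width: 0.014
```

Request:
{"api": "drive_tool", "payload": {
  "increments": [
    [[0.03, 0, 0], [0, 0, 0]],
    [[0.02, 0, 0], [0, 0, 0]],
    [[0, 0, 0], [0, 0, 0]]
  ]
}}

```text
time_s: 33.8
tool_pos: [0.4906, 0.099, 0.0903]
tool_rot: [-123.3, 90.0, -120.9]
force: [-3.9, -0.1, 10.2]
grip_width: 0.0134
```

Request:
{"api": "drive_tool", "payload": {
  "increments": [
    [[0.03, 0, 0], [0, 0, 0]],
    [[0.03, 0, 0], [0, 0, 0]],
    [[0, 0, 0], [0, 0, 0]]
  ]
}}

```text
time_s: 34.1
tool_pos: [0.4905, 0.099, 0.0875]
tool_rot: [-143.3, 90.0, -140.9]
force: [-3.1, -0.4, 7.2]
grip_width: 0.014
```

Request:
{"api": "drive_tool", "payload": {
  "increments": [
    [[0.03, 0, 0], [0, 0, 0]],
    [[0.03, 0, 0], [0, 0, 0]],
    [[0.03, 0, 0], [0, 0, 0]],
    [[0, 0, 0], [0, 0, 0]]
  ]
}}

```text
time_s: 34.5
tool_pos: [0.4905, 0.099, 0.0839]
tool_rot: [-144.7, 90.0, -142.2]
force: [-3.6, 0.2, 6.3]
grip_width: 0.0137
```

Request:
{"api": "drive_tool", "payload": {
  "increments": [
    [[0.03, 0, 0], [0, 0, 0]],
    [[0.03, 0, 0], [0, 0, 0]],
    [[0.03, 0, 0], [0, 0, 0]],
    [[0, 0, 0], [0, 0, 0]]
  ]
}}

```text
time_s: 34.9
tool_pos: [0.4905, 0.099, 0.0802]
tool_rot: [-150.5, 90.0, -148.0]
force: [-3.2, -0.1, 6.3]
grip_width: 0.0137
```

Same signature as before. Seat is expected at about 0.0745.

Request:
{"api": "drive_tool", "payload": {
  "increments": [
    [[0.03, 0, 0], [0, 0, 0]],
    [[0.03, 0, 0], [0, 0, 0]],
    [[0.03, 0, 0], [0, 0, 0]],
    [[0, 0, 0], [0, 0, 0]]
  ]
}}

```text
time_s: 35.3
tool_pos: [0.4904, 0.099, 0.0766]
tool_rot: [-152.8, 90.0, -150.3]
force: [-3.6, 0.6, 6.5]
grip_width: 0.0134
```

Request:
{"api": "drive_tool", "payload": {
  "increments": [
    [[0.025, 0, 0], [0, 0, 0]],
    [[0, 0, 0], [0, 0, 0]]
  ]
}}

```text
time_s: 35.5
tool_pos: [0.4904, 0.099, 0.0756]
tool_rot: [-152.5, 90.0, -150.0]
force: [-4.1, -0.4, 7.6]
grip_width: 0.0133
```

Request:
{"api": "drive_tool", "payload": {
  "increments": [
    [[0.025, 0, 0], [0, 0, 0]],
    [[0, 0, 0], [0, 0, 0]]
  ]
}}

```text
time_s: 35.7
tool_pos: [0.4905, 0.099, 0.0747]
tool_rot: [-144.8, 90.0, -142.4]
force: [-3.3, 0.9, 7.3]
grip_width: 0.0136
```

Request:
{"api": "drive_tool", "payload": {
  "increments": [
    [[0.02, 0, 0], [0, 0, 0]],
    [[0, 0, 0], [0, 0, 0]]
  ]
}}

```text
time_s: 35.9
tool_pos: [0.4905, 0.099, 0.0747]
tool_rot: [-130.7, 89.9, -128.2]
force: [-6.3, -0.6, 14.0]
grip_width: 0.0139
```

Seated at 0.0747, the height it was re-gripped at, with the force rising to 14 N. I'll ease off, release and retreat.

Request:
{"api": "drive_tool", "payload": {
  "increments": [
    [[-0.02, 0, 0], [0, 0, 0]],
    [[0, 0, 0], [0, 0, 0]]
  ]
}}

```text
time_s: 36.1
tool_pos: [0.4904, 0.099, 0.0747]
tool_rot: [-144.6, 90.0, -142.2]
force: [-4.3, -0.7, 7.5]
grip_width: 0.0137
```

Request:
{"api": "drive_tool", "payload": {
  "increments": [
    [[0, 0, 0], [0, 0, 0]],
    [[0, 0, 0], [0, 0, 0]],
    [[0, 0, 0], [0, 0, 0]],
    [[0, 0, 0], [0, 0, 0]],
    [[0, 0, 0], [0, 0, 0]],
    [[0, 0, 0], [0, 0, 0]],
    [[0, 0, 0], [0, 0, 0]],
    [[0, 0, 0], [0, 0, 0]]
  ],
  "hand": 0.4
}}

```text
time_s: 36.9
tool_pos: [0.4907, 0.0987, 0.0739]
tool_rot: [-136.9, 90.0, -134.5]
force: [-0.4, -0.5, -0.5]
grip_width: 0.0599
```

Request:
{"api": "drive_tool", "payload": {
  "increments": [
    [[-0.2, 0, 0], [0, 0, 0]],
    [[-0.4, 0, 0], [0, 0, 0]],
    [[-0.6, 0, 0], [0, 0, 0]],
    [[-0.8, 0, 0], [0, 0, 0]],
    [[-0.8, 0, 0], [0, 0, 0]],
    [[-0.8, 0, 0], [0, 0, 0]],
    [[0, -1, 0], [0, 0, 0]],
    [[0, -1, 0], [0, 0, 0]],
    [[0, -1, 0], [0, 0, 0]],
    [[0, -1, 0], [0, 0, 0]]
  ]
}}

```text
time_s: 37.9
tool_pos: [0.4976, -0.0625, 0.2189]
tool_rot: [-29.2, 89.9, -26.7]
force: [0.5, -1.1, -0.4]
grip_width: 0.0609
```

Request:
{"api": "drive_tool", "payload": {
  "increments": [
    [[0, -1, 0], [0, 0, 0]],
    [[0, -1, 0], [0, 0, 0]],
    [[0, -0.5, 0], [0, 0, 0]],
    [[0, 0, 0], [0, 0, 0]],
    [[0, 0, 0], [0, 0, 0]],
    [[0, 0, 0], [0, 0, 0]]
  ]
}}

```text
time_s: 38.5
tool_pos: [0.5021, -0.159, 0.2183]
tool_rot: [45.2, 90.0, 47.8]
force: [0.9, 0.1, -0.1]
grip_width: 0.061
```

Run:
```python
from h import *
o,q,Q=cur();print(q,o["force"],o["time_s"])
c=cam("side");s=c["frame"][:,:,::-1].copy();c2=cam("top");t=c2["frame"][:,:,::-1].copy()
a=cv2.resize(s[215:335,225:355],(390,360),interpolation=2);b=cv2.resize(t[215:300,165:330],(400,206),interpolation=2)
b=cv2.copyMakeBorder(b,0,154,0,0,0)
cv2.imwrite("pics/z7.png",np.hstack([a,b]));cv2.imwrite("pics/s7.png",s)
s5=cv2.imread("pics/s5.png");t5=cv2.imread("pics/t5.png")
print("diff vs first seating",np.abs(s.astype(int)-s5)[215:335,225:355].max(),np.abs(t.astype(int)-t5)[215:300,165:330].max())
```

```text
[ 0.50211975 -0.15900379  0.21829347] [ 0.91168163  0.10449533 -0.10367088] 38.5
diff vs first seating 35 177
```

View pics/z7.png

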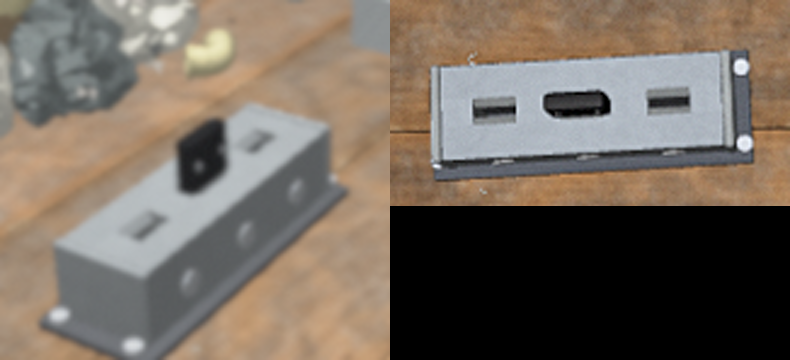

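View pics/s7.png

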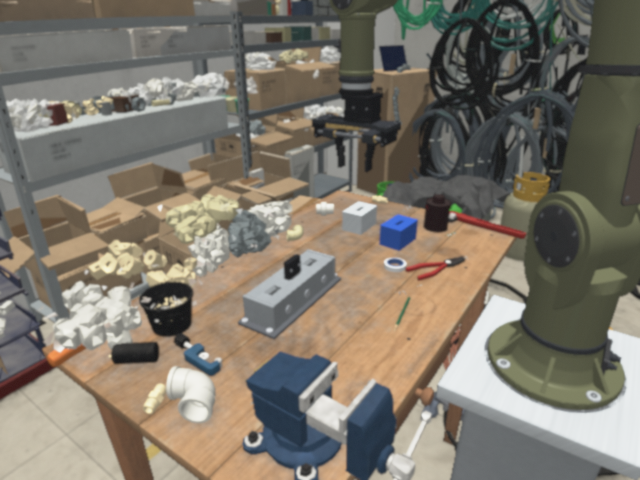

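The gauge is upright and home in the middle gap, at (292,266) in the side view. The arm is clear, and the roll, elbow and union haven't moved.

Run:
```python
from cell import env
print(env.sign_off())
```

```text
the job is handed in; nothing more can be done
None
```

The gauge is pushed fully home and let go in the middle gap (gap_2), the one set right. I tried the blade in all three gaps and handed the job in at about 38.6 s.

| Gap | What the blade did | Verdict |
|---|---|---|
| -y end | Stopped about 27 mm down, force rising to 22 N with no sliding, so I withdrew | Too narrow |
| Middle | Passed the slope at about 10 N, then slid with a steady 6–7 N drag | Set right |
| +y end | No drag, tried to 33 mm deep | Too wide |

- **Order:** I tried the -y gap, then the middle gap, and seated and released the gauge there. I then took it out again to try the +y gap, and reseated it in the middle.
- **Final seating:** on the last push the gauge stopped at the same height as in its first seating, with the force rising to 14 N. I eased off before opening the gripper.
- **Last checks:** the last pictures show the gauge upright with its shoulder on the block's top, the arm well clear, and the loose parts where they lay (judged by eye). The gauge sits about 1 mm further towards -y than in its first seating, which is within the gap's play along its length.
- **Less certain:** the 22 N in the -y gap alone did not prove it was too narrow. That became clear only after comparing it with the other two.

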